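# Set out the dresser top on its outline mats

## Robot

A 6-joint arm with a two-finger parallel gripper is mounted at the origin on the work surface. World frame = base frame: x ahead of the robot, y to its left, z up, the work surface at z = 0. Lengths are in m, angles in rad, forces in N, time in s.
With the tool pointing down it reaches from about 0.425 to 0.95 m from the base axis. Payload 3.5 kg.
Tool frame: the origin (TCP) lies midway between the tips of the shut fingers; the grasp point (between the pads) lies ctrl.hold_point_z behind it (ctrl.hold_point_z is the distance from the TCP to the grasp point, in m); z points along the fingers, x is the direction in which the jaws open and shut, and the axes are right-handed (so a half turn about z gives the same grasp; the last joint's range is limited). The gripper opens to 85 mm and grips with 20 to 120 N. Pads are 22 mm wide; open, the fingers measure 114 mm over their backs; the gripper's body (76 mm by 85 mm) begins 54 mm behind the grasp point. The pads swing forward as they close: fully open they stand 13 mm farther back than shut.
Start: joints at [-1.421, 0.286, 1.577, -0, 1.279, -0.15], TCP at [0.199, -0.645, 0.231] pointing down, gripper open.
Joint ranges: [-2.77, 2.77], [-0.9, 2.22], [0.21, 2.48], [-1.53, 4.67], [0.24, 2.81], [-2.84, 2.84]. Speed limits (rad/s): [2.79, 2.79, 3.14, 3.14, 3.14, 3.14].

## Interface

Orientations are given as a unit quaternion [x, y, z, w].
In Python, from plant import ctrl gives the robot as it stands.
- The arm moves only by the tool step_arm, never from a script. Its arguments are lists of equal length, an entry for each row: "gripper": the gripper's target within -1 to 1 (shut at 1, half-way at 0, fully open at -1); "linear": the shift along the tool's x, y, z in m, a list of three; "delta_rot": the turn, a rotation vector about the tool's x, y, z in degrees, a list of three. A call has 1 to 20 rows; each row is the pose to reach, as a shift and turn from the pose commanded when the call began, along the tool's axes at that moment; what a row does not reach only later rows make up. A row lasts 1/8 s, in which the tool goes at most 62.5 mm and 10.7 degrees, less where a joint would pass 70% of its speed; a pose out of reach is approached as far as the arm can. A call with a gripper value outside its range is refused whole. The fingers move at their own pace and stop on an object; "grip_force" is the grip in N (left out, the last holds). Time passes only in rows, so rows that repeat a pose let the fingers close. It gives the time, the measured TCP pose, the force and the opening at its end, in the units of the state.
- ctrl.get_state(): the state, without advancing time (a new reading comes with each control period).
- ctrl.read_camera(name): name is "scene" or "side" or "wrist"; returns a dict with "frame" (384x512x3 uint8, red, green, blue), "fx", "fy", "cx", "cy" (pixels), "view" (4x4, takes a point from world to camera coordinates). Camera axes: x right, y down, z forward; pixel columns grow to the right and rows downward; lengths in m; the calibration is good to about 2 mm. A picture is of the moment at which its call begins. There is no depth.
- ctrl.sign_off(): hands the job in, once; it reports no verdict.
The state is a dict: "time": time; "qpos": joint angles; "dq": joint speeds; "joint_efforts": joint torques, N m; "eef_pos": TCP position; "tcp_rot": TCP orientation; "contact_force": force on the tool from outside, world axes, zero at the start; "wrist_torque": the same for the moment, N m; "opening": opening from 0.0 (shut) to 1.0 (fully open).
Only numpy, scipy, OpenCV 4.12 (cv2) and the standard library are available. Lean on these libraries where they do the work, as an engineer would, in place of code of your own. Each camera call takes 0.05 s, during which the arm holds its last target. There are 200 camera calls.

## Task

Put the deodorant stick, the nail polish bottle, the cream jar and the wooden hair pick each on the grey felt mat cut to its own outline, centred and lined up with the mat: the first three standing upright, the pick lying flat with its tines on the wide part. Set each thing down rather than dropping it, and leave the ceramic hedgehog where it is.

Things in the scene. Friction and masses are not known exactly. Their poses are not given: they have to be found in the camera images.
- deodorant: Red plastic deodorant stick standing upright, 93 mm tall, the same oblong section all the way up: 58 mm long (own x) by 32 mm wide (own y), flat long sides (the flats are 26 mm long), half-round ends. Origin at the centre of its underside, z up. About 0.08 kg. Either way round on its mat is right.
- polish: Glass nail polish bottle standing upright: square body 30 x 30 mm, 40 mm tall, filled with dark red polish, with a round black cap 16 mm across on top, 72 mm tall in all. Origin at the centre of its underside, x and y square to its faces, z up. About 0.06 kg. Any quarter turn on its mat is right.
- jar: Round white cream jar with a white screw lid, 50 mm across (base 49 mm), 44 mm tall, standing upright. Origin at the centre of its underside, z up. About 0.09 kg. Its yaw does not matter.
- pick: Dark wooden hair pick lying flat, 130 mm long, 12 mm thick. Along its own x from -65 to +65 mm: a straight handle 22 mm wide from x = -65 to -4 mm, a crossbar 46 mm wide from x = -4 to +18 mm, then five tines (46 mm wide over all) to x = +65 mm. Origin at the middle of its length and width, on its underside; z up. Its centre of mass is within 8 mm of the origin. About 0.035 kg. The handle can be gripped across its width, for example at x = -24 mm.
- pick_tips (a point): Point at the middle of the row of tine tips of the hair pick (x = +65 mm of the pick, half its thickness up): tells which end has the tines.
- mat_oblong: Fixed. One of four mats of the same grey felt, 3 mm thick, lying on the dresser top among the things; this one is oblong with half-round ends, 84 mm (own x) by 52 mm (own y): the deodorant's outline with a 10 to 13 mm border. Origin at its centre, on the dresser top (its upper face is 3 mm higher).
- mat_square: Fixed. One of four mats of the same grey felt, 3 mm thick, lying on the dresser top among the things; this one is square, 52 x 52 mm (x and y square to its edges): the nail polish bottle's outline with an 11 mm border. Origin at its centre, on the dresser top (its upper face is 3 mm higher).
- mat_round: Fixed. One of four mats of the same grey felt, 3 mm thick, lying on the dresser top among the things; this one is a disc 72 mm across: the jar's outline with an 11 mm border. Origin at its centre, on the dresser top (its upper face is 3 mm higher).
- mat_pick: Fixed. One of four mats of the same grey felt, 3 mm thick, lying on the dresser top among the things; this one is paddle-shaped, 150 mm long: narrow part 40 mm wide from x = -75 to -10 mm (for the handle), wide part 64 mm wide from there to x = +75 mm (for the crossbar and tines). Origin at the middle of its length, on the dresser top (its upper face is 3 mm higher); the pick's origin belongs over it, with the pick's x along the mat's x.
- hedgehog: White ceramic hedgehog ring holder, about 60 mm long, 54 mm wide and 52 mm tall with its spines, standing among the things. Loose, not to be moved. Origin at the centre of its underside. A standing black lipstick (21 mm across, 63 mm tall) and an amber hair claw (44 mm long, 26 mm tall) stand or lie between the things too; nothing else is within reach of the work.
Things that resemble listed ones, but are neither listed nor needed, are in the scene too. What is shaped like the jar but pink, purple or red is not meant.

How it is judged:
By the outcome, as a careful person would: the job done as asked, in the order asked, and still so for the second after the job is handed in, with the robot touching nothing.
It also fails if it takes over 120 s, if anything falls off the work surface, if the arm or the gripper's body presses on something with over 40 N, if the wrist force passes 120 N, or if a joint passes its speed limit or range.

## Working session

There is one attempt and no reset: what is moved stays moved. The work goes in short steps, Python scripts to look and compute and a tool call to move; the robot and the scene stay as the last step left them, time stands still between calls to the robot, and variables do not carry over. Pictures are saved under pics/ and viewed, on a budget of 14 in all, crops included, one or two more only if the job needs it, and the job is handed in when it is done.

Besides the shell and the picture viewer there is one more tool, called after "Emit:" as name(argument=value, ...) on one line, values as JSON. step_arm: Moves the arm, as the interface text tells. Its arguments: {"type":"object","properties":{"gripper":{"type":"array"},"linear":{"type":"array"},"delta_rot":{"type":"array"},"grip_force":{"type":"number"}},"required":["gripper","linear","delta_rot"]}

```bash
ls; mkdir -p pics; cat > h.py <<'E'
import numpy as np, cv2, json
from plant import ctrl
from scipy.spatial.transform import Rotation as R
def cam(n,save=None):
    c=ctrl.read_camera(n); c['bgr']=cv2.cvtColor(c['frame'],cv2.COLOR_RGB2BGR)
    if save: cv2.imwrite('pics/%s.png'%save,c['bgr']); 
    return c
def ray(c,u,v):
    V=np.array(c['view']); d=np.array([(u-c['cx'])/c['fx'],(v-c['cy'])/c['fy'],1.])
    o=-V[:3,:3].T@V[:3,3]; return o,V[:3,:3].T@d
def onz(c,u,v,z):
    o,d=ray(c,u,v); return o+d*(z-o[2])/d[2]
def proj(c,p):
    V=np.array(c['view']); q=V[:3,:3]@np.asarray(p)+V[:3,3]; return np.array([c['fx']*q[0]/q[2]+c['cx'],c['fy']*q[1]/q[2]+c['cy']])
def rect(c,z,x0,x1,y0,y1,s):
    # top-down rectified view of plane z; s px per m; col=y decreasing to right, row = x decreasing downward
    W=int((y1-y0)*s);H=int((x1-x0)*s)
    src=np.float32([proj(c,(x,y,z)) for x,y in((x1,y1),(x1,y0),(x0,y0),(x0,y1))])
    M=cv2.getPerspectiveTransform(src,np.float32([[0,0],[W,0],[W,H],[0,H]]))
    return cv2.warpPerspective(c['bgr'],M,(W,H))
E
python3 - <<'E'
from h import *
print(ctrl.get_state(),ctrl.hold_point_z)
ims=[]
for n in('scene','side','wrist'):
    c=cam(n,n+'0'); V=np.array(c['view']); print(n,c['fx'],c['cx'],c['cy'],-V[:3,:3].T@V[:3,3],V[2,:3])
    ims.append(c['bgr'])
E
```

```text
pics
{'time': 0.0, 'qpos': array([-1.42096944e+00,  2.87197790e-01,  1.57820441e+00, -1.89734978e-05,
        1.27859593e+00, -1.50002804e-01]), 'dq': array([ 0.00042685, -0.00137017, -0.00095024,  0.00130321,  0.00022001,
       -0.00119465]), 'joint_efforts': array([-1.20207547e-03, -4.05984914e+01, -2.92628038e+01, -1.72123446e-04,
        5.82180190e-03, -5.34832893e-06]), 'eef_pos': array([ 0.19928745, -0.64421052,  0.22991092]), 'tcp_rot': array([ 0.80478596, -0.59356391, -0.00085681, -0.00084412]), 'contact_force': array([-0.00908287, -0.77990685, -0.22205918]), 'wrist_torque': array([0.01974335, 0.05845721, 0.04301585]), 'opening': 1.0016864141584303} 0.0187
scene 426.52564877161706 259.18338259621237 186.83495241946218 [1.05731177 0.59056386 0.729041  ] [-0.54749145 -0.52471359 -0.6518656 ]
side 373.1183675983217 252.71211307175275 189.45250618122833 [0.35499902 0.78857395 0.59080258] [ 0.1374937  -0.78567131 -0.60317168]
wrist 315.7468553763724 255.92555099667723 197.89868699763696 [ 0.27390128 -0.62296958  0.3725509 ] [-0.29034211 -0.08688805 -0.95297006]
```

View pics/scene0.png

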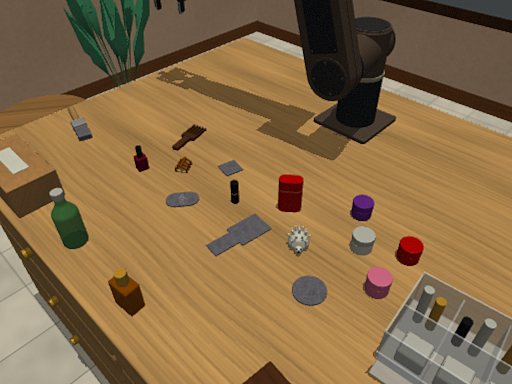

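View pics/side0.png

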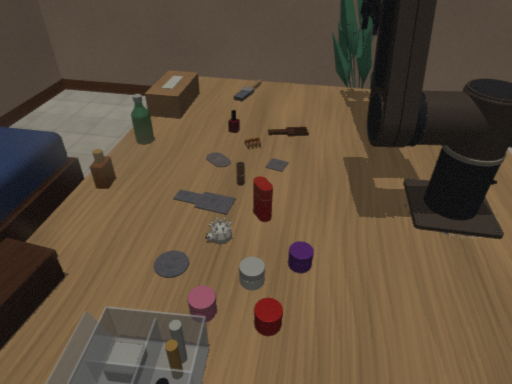

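Scene view: deodorant (291,193), white jar (362,240) (look-alikes: purple (362,208), red (410,250), pink (378,282)), polish (141,158), pick (190,137), tines towards upper right. The mats are oblong (182,200), square (231,167), round (309,291) and paddle (240,234). The hedgehog is at (298,239), the lipstick at (235,191) and the claw at (183,165). Side view agrees: the white jar is at (252,272).

```bash
python3 - <<'E'
from h import *
s=cam('scene');d=cam('side')
P={'deod_base':(291,208,.0),'jar_top':(363,234,.044),'polish_base':(141,168,0),'pick':(190,137,.006),'picktip':(203,128,.006),'m_obl':(182,200,.003),'m_sq':(231,167,.003),'m_rd':(309,291,.003),'m_pick':(240,234,.003),'hedge':(298,246,0.01),'lip':(235,201,0),'claw':(183,165,.013)}
for k,(u,v,z) in P.items():
    p=onz(s,u,v,z);print(k,p.round(3),np.hypot(*p[:2]).round(3),proj(d,p).round(0))
a=rect(s,.003,.2,.95,-.55,.3,900); 
cv2.imwrite('pics/rect0.png',a);print(a.shape)
E
```

```text
deod_base [0.449 0.117 0.   ] 0.464 [262. 215.]
jar_top [0.44  0.312 0.044] 0.54 [251. 265.]
polish_base [ 0.612 -0.289  0.   ] 0.677 [233. 130.]
pick [ 0.427 -0.302  0.006] 0.523 [289. 132.]
picktip [ 0.367 -0.311  0.006] 0.481 [308. 132.]
m_obl [ 0.618 -0.1    0.003] 0.626 [217. 159.]
m_sq [ 0.44  -0.108  0.003] 0.453 [278. 164.]
m_rd [0.613 0.304 0.003] 0.684 [169. 263.]
m_pick [0.599 0.089 0.003] 0.606 [205. 200.]
hedge [0.54  0.214 0.01 ] 0.581 [215. 235.]
lip [ 0.527 -0.003  0.   ] 0.527 [241. 183.]
claw [ 0.533 -0.201  0.013] 0.57 [252. 142.]
(675, 765, 3)
```

View pics/rect0.png

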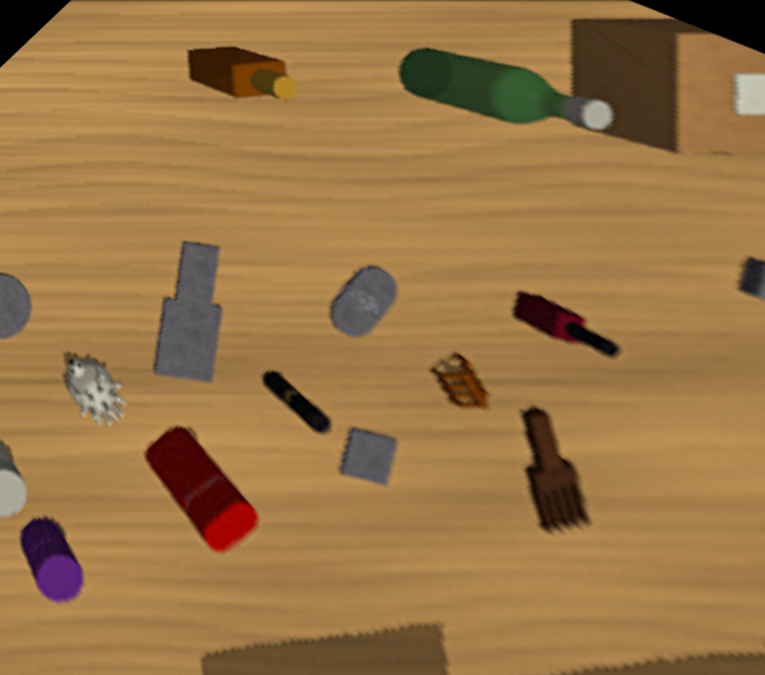

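```bash
cat >> h.py <<'E'
def mask(c,kind):
    h,s,v=[x.astype(int) for x in cv2.split(cv2.cvtColor(c['bgr'],cv2.COLOR_BGR2HSV))]
    m={'grey':(s<60)&(v>60)&(v<150),'red':((h<6)|(h>174))&(s>200)&(v>150),'white':(s<40)&(v>150),'dark':(v<95)&(s>80)&(h<20),'cap':(v<60),'purple':(h>120)&(h<150)}[kind]
    return (m*255).astype(np.uint8)
def blob(c,kind,xy,z,r=.03):
    """largest blob near world xy: outline in world mm at z -> (centroid, minAreaRect, pts)"""
    m=cv2.morphologyEx(mask(c,kind),cv2.MORPH_CLOSE,np.ones((3,3)))
    best=None
    for k in cv2.findContours(m,cv2.RETR_EXTERNAL,cv2.CHAIN_APPROX_NONE)[0]:
        if len(k)<8: continue
        # pixel boundary -> grow by half a pixel is neglected
        w=np.float32([onz(c,u,v,z)[:2]*1000 for u,v in k[:,0]])
        M=cv2.moments(w.reshape(-1,1,2))
        if abs(M['m00'])<50: continue
        ce=np.array([M['m10'],M['m01']])/M['m00']
        if np.linalg.norm(ce/1000-xy)<r and (best is None or abs(M['m00'])>best[0]): best=(abs(M['m00']),ce,cv2.minAreaRect(w),w)
    return best
def show(n,b):
    if b is None: print(n,None);return
    print(n,'A%.0f'%b[0],'cen',b[1].round(1),'rect c',np.round(b[2][0],1),'size',np.round(b[2][1],1),'ang %.1f'%b[2][2])
E
python3 - <<'E'
from h import *
T=[('grey','m_obl',(.618,-.1),.003),('grey','m_sq',(.44,-.108),.003),('grey','m_rd',(.613,.304),.003),('grey','m_pick',(.599,.089),.003),('red','deod_top',(.449,.117),.093),('white','jar_top',(.44,.312),.044),('dark','pick',(.427,-.302),.012)]
for n in('scene','side'):
    c=cam(n)
    for k,nm,xy,z in T:
        b=blob(c,k,xy,z,.05)
        show(n+' '+nm,b)
        if b and nm in('m_pick','pick','m_obl','deod_top'):
            w=b[3]-b[1]; u,sv,vt=np.linalg.svd(w,full_matrices=False); print('   pca axis deg %.1f'%np.degrees(np.arctan2(vt[0][1],vt[0][0])))
E
```

```text
scene m_obl A3388 cen [ 615.6 -103.7] rect c [ 615.8 -103. ] size [51.7 80.6] ang 51.4
   pca axis deg -38.6
scene m_sq A2304 cen [ 443.5 -108.9] rect c [ 444.6 -108.8] size [52.1 50.3] ang 76.6
scene m_rd A3757 cen [610.4 301.7] rect c [610.4 301.5] size [69.7 70.1] ang 59.3
scene m_pick A7482 cen [596.2  88.2] rect c [604.9  87.3] size [ 64.5 149.9] ang 82.2
   pca axis deg -7.9
scene deod_top A1185 cen [451.  111.3] rect c [450.9 111.1] size [25.7 53.9] ang 43.4
   pca axis deg 128.2
scene jar_top A1547 cen [439.4 313.3] rect c [439.3 312.9] size [46.3 44. ] ang 73.3
scene pick A4825 cen [ 428.2 -301. ] rect c [ 438.8 -298.7] size [136.1  51.9] ang 14.3
   pca axis deg 17.0
side m_obl A3099 cen [ 615.2 -103.2] rect c [ 615.3 -102.9] size [49.1 80.9] ang 48.1
   pca axis deg 132.8
side m_sq A2277 cen [ 442.7 -108.9] rect c [ 443. -109.] size [51.5 50.6] ang 76.7
side m_rd A3775 cen [609.9 302.7] rect c [610.1 302.5] size [69.9 70.9] ang 36.9
side m_pick A7503 cen [595.5  89.2] rect c [604.   88.2] size [ 65.  149.6] ang 82.3
   pca axis deg 171.0
side deod_top None
side jar_top None
side pick A5813 cen [ 424.9 -296. ] rect c [ 430.7 -293.8] size [130.2  60.9] ang 11.1
   pca axis deg -164.4
```

```bash
cat >> h.py <<'E'
def yawof(s): return np.degrees(np.arctan2(*(R.from_quat(s['tcp_rot']).as_matrix()[:2,0][::-1])))
def go(x,y,z,yaw=None):
    """yaw deg (mod 180) of tool x in world; prints linear & delta_rot z for step_arm"""
    s=ctrl.get_state(); p=s['eef_pos'];m=R.from_quat(s['tcp_rot']).as_matrix();Y=yawof(s)
    q=np.degrees(s['qpos']); d1=np.degrees(np.arctan2(y,x)-np.arctan2(p[1],p[0]))
    out=''
    if yaw is not None:
        c=[(yaw-Y+180)%360-180+k for k in(-360,-180,0,180)]
        c=[(abs(q[5]+d1-t),t) for t in c]  # yaw=q1-q6+c
        best=min(c); out='delta yaw %.1f -> rot_z %.1f (q6 would be %.0f)'%(best[1],-best[1],q[5]+d1-best[1])
    print('t %.1f'%s['time'],'pos',p.round(4),'yaw %.1f'%Y,'tilt',np.degrees(m[:2,2]).round(2),'open %.3f'%s['opening'],'F',s['contact_force'].round(1))
    print('  linear',(m.T@(np.array([x,y,z])-p)).round(4),out)
E
python3 -c "
from h import *
go(.55,-.3,.23); go(.5,.1,.25,0)"
```

```text
t 0.3 pos [ 0.1994 -0.6447  0.231 ] yaw -72.8 tilt [-0.    0.03] open 1.002 F [ 0.6 -0.3 -0.2]
  linear [-0.2258 -0.4368  0.0012] 
t 0.3 pos [ 0.1994 -0.6447  0.231 ] yaw -72.8 tilt [-0.    0.03] open 1.002 F [ 0.6 -0.3 -0.2]
  linear [-0.6227 -0.5072 -0.0186] delta yaw 72.8 -> rot_z -72.8 (q6 would be 3)
```

Emit:
step_arm(gripper=[-1,-1,-1,-1,-1,-1,-1,-1,-1,-1,-1,-1,-1,-1,-1,-1,-1,-1,-1], linear=[[-0.226,-0.437,0],[-0.226,-0.437,0],[-0.226,-0.437,0],[-0.226,-0.437,0],[-0.226,-0.437,0],[-0.226,-0.437,0],[-0.226,-0.437,0],[-0.226,-0.437,0],[-0.623,-0.507,-0.019],[-0.623,-0.507,-0.019],[-0.623,-0.507,-0.019],[-0.623,-0.507,-0.019],[-0.623,-0.507,-0.019],[-0.623,-0.507,-0.019],[-0.623,-0.507,-0.019],[-0.623,-0.507,-0.019],[-0.623,-0.507,-0.019],[-0.623,-0.507,-0.019],[-0.623,-0.507,-0.019]], delta_rot=[[0,0,-10],[0,0,-20],[0,0,-30],[0,0,-40],[0,0,-50],[0,0,-60],[0,0,-70],[0,0,-73],[0,0,-73],[0,0,-73],[0,0,-73],[0,0,-73],[0,0,-73],[0,0,-73],[0,0,-73],[0,0,-73],[0,0,-73],[0,0,-73],[0,0,-73]])

```text
time: 2.72
eef_pos: [0.5, 0.0991, 0.2502]
tcp_rot: [1.0, 0.001, -0.0, 0.0]
contact_force: [0.6, 0.7, 0.1]
opening: 1.001
```

```bash
python3 - <<'E'
from h import *
go(.5,.1,.25,0); print(np.degrees(ctrl.get_state()['qpos']))
c=cam('wrist','w1'); V=np.array(c['view']);print(-V[:3,:3].T@V[:3,3])
for k,nm,xy,z in [('red','deod_top',(.449,.117),.093),('white','jar_top',(.44,.312),.044),('grey','m_pick',(.599,.089),.003),('grey','m_obl',(.618,-.1),.003),('grey','m_sq',(.44,-.108),.003),('purple','purple',(.42,.25),.044)]:
    show(nm,blob(c,k,xy,z,.06))
E
```

```text
t 2.7 pos [0.5    0.0991 0.2502] yaw 0.1 tilt [-0.01 -0.01] open 1.001 F [0.6 0.7 0.1]
  linear [ 0.     -0.0009  0.0002] delta yaw -0.1 -> rot_z 0.1 (q6 would be -0)
[-2.05050112e-01 -5.65393707e+00  1.12079888e+02 -5.47562942e-03
  7.35872841e+01 -2.81937918e-01]
[0.50045862 0.17530959 0.39267112]
deod_top A255 cen [443.5 129.9] rect c [443.6 131.2] size [29.6 12.3] ang 0.1
jar_top None
m_pick A7642 cen [595.9  87.9] rect c [604.1  86.8] size [ 63.4 149.4] ang 81.9
m_obl A3128 cen [ 610.9 -103.4] rect c [ 609.2 -106. ] size [54. 79.] ang 21.8
m_sq A2500 cen [ 443.3 -109. ] rect c [ 443.2 -109. ] size [52.2 51. ] ang 76.3
purple None
```

View pics/w1.png

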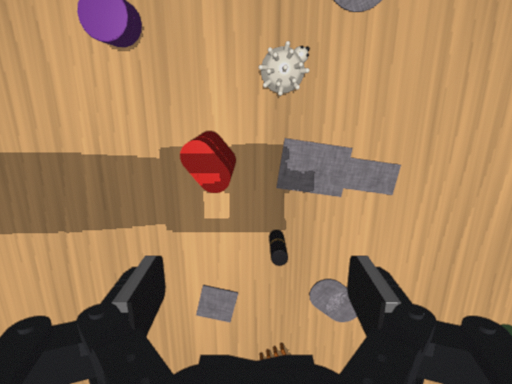

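Wrist view: deodorant at (208,160), partly in the arm's shadow, purple jar at (110,20), hedgehog (283,68), paddle mat (337,167), lipstick (278,246), square mat (217,303), oblong mat (333,298).

```bash
python3 - <<'E'
from h import *
b=cv2.imread('pics/w1.png'); r=b[125:200,175:245]; h=cv2.cvtColor(r,cv2.COLOR_BGR2HSV); red=((h[...,0]<6)|(h[...,0]>174))&(h[...,1]>180)
print(np.histogram(h[...,2][red],bins=range(50,260,10)))
c=cam('wrist');sc=cam('scene')
for t in(125,135,145,155,165):
  for cc,n in((c,'w'),(sc,'s')):
    m=lambda c_,k,t=t:(lambda H:((((H[...,0]<6)|(H[...,0]>174))&(H[...,1]>180)&(H[...,2]>t))*255).astype(np.uint8))(cv2.cvtColor(c_['bgr'],cv2.COLOR_BGR2HSV))
    import h as hh; hh.mask=m
    show(n+str(t),hh.blob(cc,'',(.449,.117),.093,.05))
E
```

```text
(array([   0,    0,   16,  465,   79,   40,   25,   42, 1009,    5,    7,
         11,   57,   41,   18,  125,  367,    0,    0,    0]), array([ 50,  60,  70,  80,  90, 100, 110, 120, 130, 140, 150, 160, 170,
       180, 190, 200, 210, 220, 230, 240, 250]))
w125 A1513 cen [451.  111.8] rect c [451.2 111.6] size [31.7 56.2] ang 37.0
s125 A211 cen [443.5 130. ] rect c [443.3 130.8] size [12.6 29.6] ang 86.1
w135 A275 cen [443.7 130.2] rect c [444.3 130.9] size [13.1 30.5] ang 87.2
s135 A174 cen [441.5 130. ] rect c [443.  131.1] size [29.7 12. ] ang 1.0
w145 A272 cen [443.6 130.1] rect c [444.  131.3] size [30.6 12.3] ang 0.1
s145 A161 cen [441.1 129.8] rect c [441.9 130.7] size [11.4 27. ] ang 87.8
w155 A271 cen [443.6 130.2] rect c [444.  131.3] size [30.5 12.3] ang 0.1
s155 A157 cen [441.1 129.7] rect c [441.7 130.2] size [26.9 10.2] ang 1.0
w165 A265 cen [443.3 130.1] rect c [444.  131.3] size [30.5 12.3] ang 0.1
s165 A110 cen [442.3 130.8] rect c [443.6 131.1] size [ 9.  24.4] ang 83.6
```

```bash
python3 -c "
from h import *
go(.451,.1117,.13,37); go(.451,.1117,.036,37)"
```

```text
t 2.9 pos [0.4999 0.0995 0.2502] yaw 0.1 tilt [-0.01  0.  ] open 1.000 F [-0.6  1.1 -0.4]
  linear [-0.0488 -0.0123  0.1202] delta yaw 36.9 -> rot_z -36.9 (q6 would be -35)
t 2.9 pos [0.4999 0.0995 0.2502] yaw 0.1 tilt [-0.01  0.  ] open 1.000 F [-0.6  1.1 -0.4]
  linear [-0.0488 -0.0123  0.2142] delta yaw 36.9 -> rot_z -36.9 (q6 would be -35)
```

Emit:
step_arm(gripper=[-1,-1,-1,-1,-1,-1,-1,-1,-1,-1,1,1,1,1,1,1], linear=[[-0.049,-0.012,0.03],[-0.049,-0.012,0.06],[-0.049,-0.012,0.09],[-0.049,-0.012,0.1],[-0.049,-0.012,0.13],[-0.049,-0.012,0.16],[-0.049,-0.012,0.19],[-0.049,-0.012,0.21],[-0.049,-0.012,0.214],[-0.049,-0.012,0.214],[-0.049,-0.012,0.214],[-0.049,-0.012,0.214],[-0.049,-0.012,0.214],[-0.049,-0.012,0.214],[-0.049,-0.012,0.214],[-0.049,-0.012,0.214]], delta_rot=[[0,0,-10],[0,0,-20],[0,0,-30],[0,0,-37],[0,0,-37],[0,0,-37],[0,0,-37],[0,0,-37],[0,0,-37],[0,0,-37],[0,0,-37],[0,0,-37],[0,0,-37],[0,0,-37],[0,0,-37],[0,0,-37]], grip_force=40)

```text
time: 4.88
eef_pos: [0.4511, 0.1119, 0.037]
tcp_rot: [0.948, 0.319, 0.0, 0.0]
contact_force: [-2.5, 0.1, 5.8]
opening: 0.372
```

```bash
python3 -c "
from h import *
go(.451,.1117,.1,37); go(.615,-.103,.12,-40+90)
c=cam('scene','s2');c=cam('wrist','w2')"
```

```text
t 4.9 pos [0.4511 0.1119 0.037 ] yaw 37.2 tilt [ 0.03 -0.  ] open 0.372 F [-2.5  0.1  5.8]
  linear [-0.0002  0.0001 -0.063 ] delta yaw -0.2 -> rot_z 0.2 (q6 would be -36)
t 4.9 pos [0.4511 0.1119 0.037 ] yaw 37.2 tilt [ 0.03 -0.  ] open 0.372 F [-2.5  0.1  5.8]
  linear [ 0.0007  0.2703 -0.0829] delta yaw 12.8 -> rot_z -12.8 (q6 would be -72)
```

View pics/w2.png

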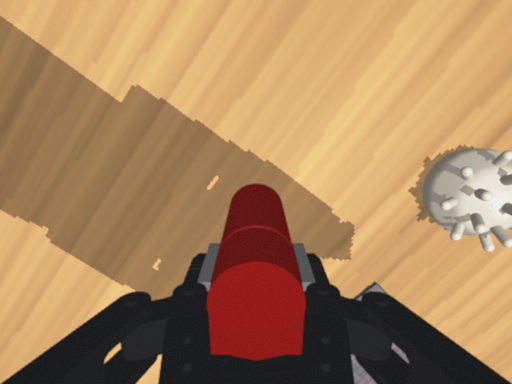

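```bash
python3 -c "
from h import *
go(.451,.1117,.1,37); go(.69,-.165,.2,50)"
```

```text
t 5.0 pos [0.4511 0.1119 0.0369] yaw 37.2 tilt [ 0.03 -0.  ] open 0.371 F [-1.4  0.6  5.1]
  linear [-0.0002  0.0001 -0.0631] delta yaw -0.2 -> rot_z 0.2 (q6 would be -36)
t 5.0 pos [0.4511 0.1119 0.0369] yaw 37.2 tilt [ 0.03 -0.  ] open 0.371 F [-1.4  0.6  5.1]
  linear [ 0.023   0.3651 -0.1629] delta yaw 12.8 -> rot_z -12.8 (q6 would be -76)
```

Emit:
step_arm(gripper=[1,1,1,1,1,1,1,1,1,1,1,1], linear=[[0,0,-0.02],[0,0,-0.06],[0,0,-0.11],[0.023,0.365,-0.163],[0.023,0.365,-0.163],[0.023,0.365,-0.163],[0.023,0.365,-0.163],[0.023,0.365,-0.163],[0.023,0.365,-0.163],[0.023,0.365,-0.163],[0.023,0.365,-0.163],[0.023,0.365,-0.163]], delta_rot=[[0,0,0],[0,0,0],[0,0,0],[0,0,-10],[0,0,-13],[0,0,-13],[0,0,-13],[0,0,-13],[0,0,-13],[0,0,-13],[0,0,-13],[0,0,-13]])

```text
time: 6.48
eef_pos: [0.6887, -0.1635, 0.1985]
tcp_rot: [0.905, 0.425, -0.001, -0.001]
contact_force: [-0.4, -0.4, -0.4]
opening: 0.369
```

```bash
python3 - <<'E'
from h import *
c=cam('wrist','w3')
for k,nm,xy,z in [('grey','m_obl',(.615,-.103),.003),('grey','m_sq',(.443,-.109),.003),('dark','pick',(.436,-.297),.012),('grey','m_pick',(.599,.089),.003)]:
    b=blob(c,k,xy,z,.06); show(nm,b)
    if b:
        w=b[3]-b[1]; u,sv,vt=np.linalg.svd(w,full_matrices=False); print('   pca axis deg %.1f'%np.degrees(np.arctan2(vt[0][1],vt[0][0])))
go(.6155,-.103,.13,50);go(.6155,-.103,.0395,50)
E
```

```text
m_obl A3559 cen [ 615.4 -104.8] rect c [ 615.5 -105.2] size [50.7 82. ] ang 51.5
   pca axis deg -38.4
m_sq None
pick A269 cen [ 481.  -284.9] rect c [ 475.8 -291.8] size [48.5 22.2] ang 15.0
   pca axis deg 3.0
m_pick None
t 6.5 pos [ 0.6888 -0.1635  0.1989] yaw 50.3 tilt [-0.06  0.03] open 0.368 F [ 0.3  0.5 -0. ]
  linear [-0.0004 -0.095   0.069 ] delta yaw -0.3 -> rot_z 0.3 (q6 would be -68)
t 6.5 pos [ 0.6888 -0.1635  0.1989] yaw 50.3 tilt [-0.06  0.03] open 0.368 F [ 0.3  0.5 -0. ]
  linear [-0.0004 -0.0949  0.1595] delta yaw -0.3 -> rot_z 0.3 (q6 would be -68)
```

View pics/w3.png

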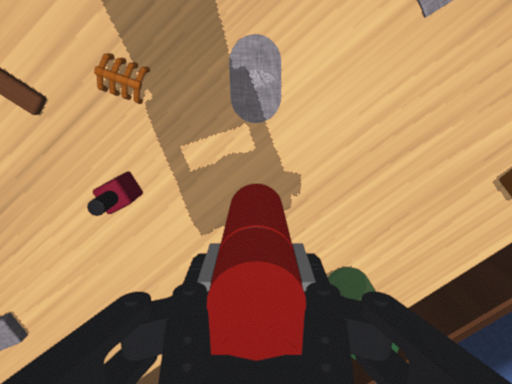

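Mat at about (255,78), nearly in line with the held stick. It measures (615.5,-104.5) with axis -38.4°.

Emit:
step_arm(gripper=[1,1,1,1,1,1,1], linear=[[0,-0.06,0.03],[0,-0.094,0.08],[0,-0.094,0.12],[0,-0.094,0.145],[0,-0.094,0.15],[0,-0.094,0.15],[0,-0.094,0.15]], delta_rot=[[0,0,-1],[0,0,-1.2],[0,0,-1.2],[0,0,-1.2],[0,0,-1.2],[0,0,-1.2],[0,0,-1.2]])

```text
time: 7.4
eef_pos: [0.6187, -0.1051, 0.0514]
tcp_rot: [0.901, 0.434, 0.001, 0.001]
contact_force: [-0.4, -0.0, -1.0]
opening: 0.374
```

```bash
python3 - <<'E'
from h import *
go(.6155,-.104,.0395,51.5)
E
```

```text
t 7.4 pos [ 0.6187 -0.1051  0.0514] yaw 51.4 tilt [ 0.19 -0.06] open 0.374 F [-0.4 -0.  -1. ]
  linear [-0.0012 -0.0033  0.0118] delta yaw 0.1 -> rot_z -0.1 (q6 would be -70)
```

Emit:
step_arm(gripper=[1,1,1,1,1], linear=[[-0.001,-0.003,0.003],[-0.001,-0.003,0.006],[-0.001,-0.003,0.009],[-0.001,-0.003,0.009],[-0.001,-0.003,0.009]], delta_rot=[[0,0,0],[0,0,0],[0,0,0],[0,0,0],[0,0,0]])

```text
time: 8.02
eef_pos: [0.6144, -0.1037, 0.0402]
tcp_rot: [0.901, 0.433, -0.0, -0.0]
contact_force: [0.1, -0.3, -1.7]
opening: 0.366
```

```bash
python3 - <<'E'
from h import *
go(.6155,-.104,.0395,51.5)
E
```

```text
t 8.0 pos [ 0.6144 -0.1037  0.0402] yaw 51.4 tilt [-0.02  0.  ] open 0.366 F [ 0.1 -0.3 -1.7]
  linear [0.0005 0.0011 0.0007] delta yaw 0.1 -> rot_z -0.1 (q6 would be -70)
```

Emit:
step_arm(gripper=[1,1,1,1], linear=[[0,0.001,0],[0,0.001,0.0005],[0,0.001,0.001],[0,0.001,0.001]], delta_rot=[[0,0,0],[0,0,0],[0,0,0],[0,0,0]])

```text
time: 8.52
eef_pos: [0.6154, -0.1045, 0.04]
tcp_rot: [0.901, 0.434, 0.0, 0.0]
contact_force: [-1.4, 0.0, 5.1]
opening: 0.373
```

```bash
python3 - <<'E'
from h import *
go(.6155,-.104,.0395,51.5)
E
```

```text
t 8.5 pos [ 0.6154 -0.1045  0.04  ] yaw 51.4 tilt [ 0.01 -0.01] open 0.373 F [-1.4  0.   5.1]
  linear [ 0.0004 -0.0002  0.0005] delta yaw 0.1 -> rot_z -0.1 (q6 would be -70)
```

Emit:
step_arm(gripper=[0.1,0,-0.3,-1,-1,-1,-1,-1], linear=[[0,0,0],[0,0,0],[0,0,0],[0,0,0],[0,0,-0.02],[0,0,-0.07],[0,0,-0.12],[0,0,-0.12]], delta_rot=[[0,0,0],[0,0,0],[0,0,0],[0,0,0],[0,0,0],[0,0,0],[0,0,0],[0,0,0]])

```text
time: 9.52
eef_pos: [0.6191, -0.1056, 0.1676]
tcp_rot: [0.901, 0.434, 0.005, 0.005]
contact_force: [1.0, 0.3, 0.3]
opening: 0.998
```

```bash
python3 - <<'E'
from h import *
go(.68,-.345,.22,51.5)
E
```

```text
t 9.5 pos [ 0.6191 -0.1056  0.1676] yaw 51.4 tilt [ 0.74 -0.25] open 0.998 F [1.  0.3 0.3]
  linear [-0.1488  0.1977 -0.0506] delta yaw 0.1 -> rot_z -0.1 (q6 would be -88)
```

Emit:
step_arm(gripper=[-1,-1,-1,-1,-1,-1,-1], linear=[[-0.149,0.198,-0.05],[-0.149,0.198,-0.05],[-0.149,0.198,-0.05],[-0.149,0.198,-0.05],[-0.149,0.198,-0.05],[-0.149,0.198,-0.05],[-0.149,0.198,-0.05]], delta_rot=[[0,0,0],[0,0,0],[0,0,0],[0,0,0],[0,0,0],[0,0,0],[0,0,0]])

```text
time: 10.4
eef_pos: [0.6767, -0.3424, 0.2087]
tcp_rot: [0.901, 0.434, -0.0, -0.001]
contact_force: [-0.4, 0.3, -0.4]
opening: 1.002
```

```bash
python3 - <<'E'
from h import *
c=cam('wrist','w4'); go(.62,-.29,.1)
H=cv2.cvtColor(c['bgr'],cv2.COLOR_BGR2HSV)
show('pick',blob(c,'dark',(.436,-.297),.012,.06))
u,v=proj(c,(.615,-.29,.03)).astype(int); print(u,v)
u2,v2=proj(c,(.6155,-.104,.093)).astype(int); print('deod px',u2,v2)
print(H[v-30:v+30:6,u-30:u+30:6].tolist())
E
```

```text
t 10.4 pos [ 0.6768 -0.3423  0.2088] yaw 51.5 tilt [-0.06  0.06] open 0.996 F [ 0.1 -0.4 -0.4]
  linear [ 0.0056 -0.0768  0.109 ] 
pick None
259 93
deod px 479 -91
[[[16, 120, 130], [16, 120, 127], [16, 122, 123], [16, 121, 135], [15, 123, 137], [16, 120, 125], [16, 124, 191], [16, 126, 203], [16, 126, 205], [16, 125, 194]], [[17, 120, 127], [16, 121, 122], [16, 126, 138], [15, 119, 137], [15, 124, 115], [174, 168, 82], [172, 174, 82], [16, 124, 206], [16, 124, 193], [16, 123, 207]], [[16, 120, 123], [16, 119, 139], [15, 122, 123], [173, 171, 79], [173, 163, 89], [175, 123, 60], [174, 162, 88], [15, 122, 119], [16, 125, 208], [16, 124, 200]], [[16, 124, 138], [16, 125, 135], [174, 159, 88], [174, 163, 89], [150, 6, 41], [170, 19, 40], [135, 13, 38], [174, 171, 76], [16, 123, 176], [16, 124, 189]], [[16, 121, 135], [16, 120, 125], [6, 132, 77], [174, 164, 87], [120, 20, 39], [105, 13, 38], [135, 14, 36], [174, 160, 86], [16, 124, 161], [16, 124, 207]], [[16, 122, 127], [15, 123, 137], [16, 118, 138], [175, 159, 88], [173, 100, 41], [110, 20, 38], [174, 164, 87], [173, 174, 85], [11, 127, 110], [16, 125, 215]], [[16, 119, 139], [16, 120, 136], [16, 120, 128], [178, 153, 70], [173, 169, 86], [173, 177, 85], [173, 183, 71], [15, 121, 129], [16, 121, 143], [16, 124, 209]], [[15, 120, 136], [16, 123, 131], [16, 122, 134], [16, 123, 131], [174, 183, 74], [16, 119, 126], [16, 125, 135], [16, 121, 141], [16, 121, 135], [16, 124, 196]], [[16, 118, 132], [16, 121, 133], [16, 120, 128], [17, 122, 125], [15, 120, 136], [16, 124, 136], [16, 120, 140], [16, 124, 134], [16, 117, 126], [17, 126, 195]], [[16, 120, 134], [16, 121, 129], [17, 121, 124], [15, 119, 137], [16, 121, 139], [16, 120, 138], [16, 122, 130], [16, 121, 124], [17, 120, 127], [16, 124, 198]]]
```

View pics/w4.png

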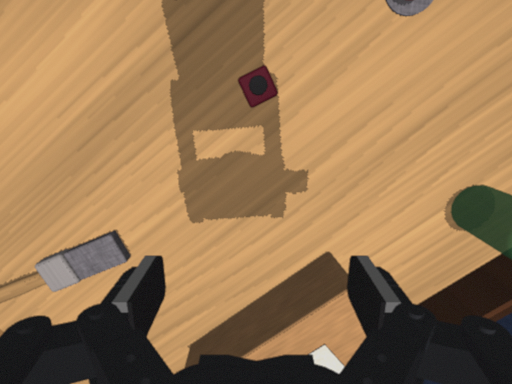

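Polish bottle seen from above at (258,86), cap centred; nothing close to it.

```bash
python3 - <<'E'
import h as hh
from h import *
c=cam('wrist')
def m1(c,k):
    H=cv2.cvtColor(c['bgr'],cv2.COLOR_BGR2HSV); return (((H[...,2]<100)&((H[...,0]>150)|(H[...,0]<9)|(H[...,2]<60)))*255).astype(np.uint8)
hh.mask=m1
b=hh.blob(c,'',(.615,-.29),.04,.04); show('body',b)
hh.mask=lambda c,k:((cv2.cvtColor(c['bgr'],cv2.COLOR_BGR2HSV)[...,2]<60)*255).astype(np.uint8)
show('cap',hh.blob(c,'',(.615,-.29),.072,.03))
E
```

```text
body A779 cen [ 609.3 -287.7] rect c [ 609.4 -287.6] size [28.8 28.9] ang 78.0
cap A163 cen [ 609.3 -287.6] rect c [ 609.1 -287.6] size [14.2 14.9] ang 52.0
```

```bash
python3 -c "
from h import *
go(.6093,-.2876,.1,78); go(.6093,-.2876,.011,78)"
```

```text
t 10.5 pos [ 0.6769 -0.3425  0.2091] yaw 51.5 tilt [-0.04  0.04] open 1.002 F [-0.7 -0.4 -0.4]
  linear [ 0.0008 -0.0869  0.1092] delta yaw -153.5 -> rot_z 153.5 (q6 would be 69)
t 10.5 pos [ 0.6769 -0.3425  0.2091] yaw 51.5 tilt [-0.04  0.04] open 1.002 F [-0.7 -0.4 -0.4]
  linear [ 0.0008 -0.0869  0.1982] delta yaw -153.5 -> rot_z 153.5 (q6 would be 69)
```

Emit:
step_arm(gripper=[-1,-1,-1,-1,-1,-1,-1,-1,-1], linear=[[0,-0.05,0.04],[0.001,-0.087,0.08],[0.001,-0.087,0.11],[0.001,-0.087,0.14],[0.001,-0.087,0.17],[0.001,-0.087,0.187],[0.001,-0.087,0.187],[0.001,-0.087,0.187],[0.001,-0.087,0.187]], delta_rot=[[0,0,-10],[0,0,-20],[0,0,-26.5],[0,0,-26.5],[0,0,-26.5],[0,0,-26.5],[0,0,-26.5],[0,0,-26.5],[0,0,-26.5]])

```text
time: 11.62
eef_pos: [0.6106, -0.2899, 0.0242]
tcp_rot: [0.778, 0.629, 0.0, 0.001]
contact_force: [0.4, -1.4, 0.2]
opening: 1.007
```

```bash
python3 -c "
from h import *
go(.6093,-.2876,.011,78)"
```

```text
t 11.6 pos [ 0.6106 -0.2899  0.0242] yaw 77.9 tilt [ 0.14 -0.1 ] open 1.007 F [ 0.4 -1.4  0.2]
  linear [ 0.002  -0.0018  0.0132] delta yaw -179.9 -> rot_z 179.9 (q6 would be 68)
```

Emit:
step_arm(gripper=[-1,-1,-1,0.3,0.8,0.8,0.8,0.8], linear=[[0.002,-0.002,0.006],[0.002,-0.002,0.0125],[0.002,-0.002,0.0125],[0.002,-0.002,0.0125],[0.002,-0.002,0.0125],[0.002,-0.002,0.0125],[0.002,-0.002,0.0125],[0.002,-0.002,0.0125]], delta_rot=[[0,0,0],[0,0,0],[0,0,0],[0,0,0],[0,0,0],[0,0,0],[0,0,0],[0,0,0]], grip_force=40)

```text
time: 12.62
eef_pos: [0.6083, -0.2871, 0.0102]
tcp_rot: [0.778, 0.628, 0.0, 0.0]
contact_force: [0.3, 0.2, 1.3]
opening: 0.346
```

```bash
python3 -c "
from h import *
go(.6093,-.2876,.011,78); go(.443,-.109,.1,76.5+180)"
```

```text
t 12.6 pos [ 0.6083 -0.2871  0.0102] yaw 77.9 tilt [ 0.04 -0.03] open 0.346 F [0.3 0.2 1.3]
  linear [-0.0003  0.0011 -0.0008] delta yaw -179.9 -> rot_z 179.9 (q6 would be 68)
t 12.6 pos [ 0.6083 -0.2871  0.0102] yaw 77.9 tilt [ 0.04 -0.03] open 0.346 F [0.3 0.2 1.3]
  linear [ 0.1394 -0.199  -0.09  ] delta yaw -181.4 -> rot_z 181.4 (q6 would be 81)
```

Emit:
step_arm(gripper=[0.8,0.8,0.8,0.8,0.8,0.8,0.8,0.8,0.8,0.8,0.8,0.8,0.8], linear=[[0,0,-0.02],[0,0,-0.06],[0,0,-0.1],[0.04,-0.05,-0.1],[0.139,-0.2,-0.1],[0.139,-0.2,-0.1],[0.139,-0.2,-0.1],[0.139,-0.2,-0.1],[0.139,-0.2,-0.08],[0.139,-0.2,-0.05],[0.139,-0.2,-0.02],[0.139,-0.2,-0.02],[0.139,-0.2,-0.02]], delta_rot=[[0,0,0],[0,0,0],[0,0,0],[0,0,1.4],[0,0,1.4],[0,0,1.4],[0,0,1.4],[0,0,1.4],[0,0,1.4],[0,0,1.4],[0,0,1.4],[0,0,1.4],[0,0,1.4]])

```text
time: 14.25
eef_pos: [0.4431, -0.1098, 0.0313]
tcp_rot: [0.785, 0.619, 0.001, 0.001]
contact_force: [0.1, -1.1, -0.4]
opening: 0.349
```

```bash
python3 -c "
from h import *
go(.4423,-.1088,.0135,76.5+180)
c=cam('wrist','w5')"
```

```text
t 14.2 pos [ 0.4431 -0.1098  0.0313] yaw 76.5 tilt [ 0.13 -0.07] open 0.349 F [ 0.1 -1.1 -0.4]
  linear [ 0.0008 -0.0011  0.0178] delta yaw -180.0 -> rot_z 180.0 (q6 would be 77)
```

View pics/w5.png

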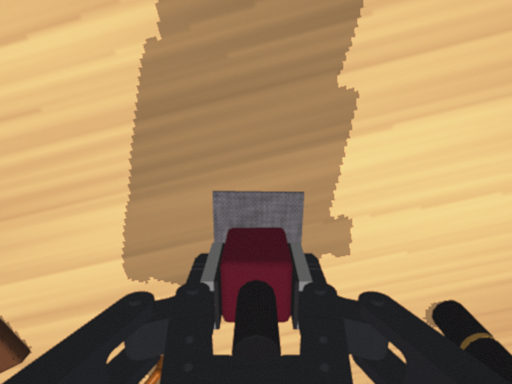

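Bottle centred on the mat's width (bottle 222–292, mat 213–303) and square to it. Lowering.

Emit:
step_arm(gripper=[0.8,0.8,0.8,0.8,0.8], linear=[[0.0005,-0.001,0.008],[0.0005,-0.001,0.014],[0.0005,-0.001,0.0165],[0.0005,-0.001,0.0165],[0.0005,-0.001,0.0165]], delta_rot=[[0,0,0],[0,0,0],[0,0,0],[0,0,0],[0,0,0]])

```text
time: 14.92
eef_pos: [0.4408, -0.1082, 0.0133]
tcp_rot: [0.785, 0.619, 0.0, 0.0]
contact_force: [-0.3, -0.5, -2.2]
opening: 0.341
```

```bash
python3 -c "
from h import *
go(.4423,-.1088,.0132,76.5+180)"
```

```text
t 14.9 pos [ 0.4408 -0.1082  0.0133] yaw 76.5 tilt [ 0. -0.] open 0.341 F [-0.3 -0.5 -2.2]
  linear [-0.0002  0.0015  0.0001] delta yaw -180.0 -> rot_z 180.0 (q6 would be 77)
```

Emit:
step_arm(gripper=[0.8,0.8,0.8,0.8,0.8], linear=[[0,0.0015,0],[0,0.0015,0],[0,0.0015,0.0005],[0,0.0015,0.001],[0,0.0015,0.001]], delta_rot=[[0,0,0],[0,0,0],[0,0,0],[0,0,0],[0,0,0]])

```text
time: 15.55
eef_pos: [0.4425, -0.1087, 0.0131]
tcp_rot: [0.785, 0.619, -0.0, -0.0]
contact_force: [-2.8, 0.6, 6.2]
opening: 0.344
```

```bash
python3 -c "
from h import *
go(.4423,-.1088,.0132,76.5+180)"
```

```text
t 15.6 pos [ 0.4425 -0.1087  0.0131] yaw 76.5 tilt [-0.02  0.01] open 0.344 F [-2.8  0.6  6.2]
  linear [-0.0002 -0.0001 -0.0001] delta yaw -180.0 -> rot_z 180.0 (q6 would be 77)
```

Emit:
step_arm(gripper=[0.2,0,-0.4,-1,-1,-1,-1,-1,-1,-1], linear=[[0,0,0],[0,0,0],[0,0,0],[0,0,0],[0,0,-0.02],[0,0,-0.07],[0,0,-0.12],[0,0,-0.18],[0,0,-0.18],[0,0,-0.18]], delta_rot=[[0,0,0],[0,0,0],[0,0,0],[0,0,0],[0,0,0],[0,0,0],[0,0,0],[0,0,0],[0,0,0],[0,0,0]])

```text
time: 16.8
eef_pos: [0.4419, -0.1084, 0.1918]
tcp_rot: [0.785, 0.619, -0.0, -0.0]
contact_force: [-0.1, 0.2, -0.6]
opening: 0.998
```

```bash
python3 - <<'E'
import h as hh
from h import *
c=cam('wrist','w6'); s=cam('scene')
print('sq mat px',proj(c,(.4433,-.109,.003)))
def m1(c,k):
    H=cv2.cvtColor(c['bgr'],cv2.COLOR_BGR2HSV); return (((H[...,2]<100)&(H[...,1]>100)&((H[...,0]>150)|(H[...,0]<9)))*255).astype(np.uint8)
show('mat',hh.blob(c,'grey',(.4433,-.109),.003,.03))
hh.mask=m1; show('body',hh.blob(c,'',(.4433,-.109),.04,.03))
for n,u,v in(('purple',362,201),('red',410,243),('pink',379,275),('white',363,234)): print(n,onz(s,u,v,.044).round(3))
go(.5,.2,.22); go(.52,.31,.22,0)
E
```

```text
sq mat px [256.67467629 174.22633971]
mat A1202 cen [ 436.4 -109. ] rect c [ 442.7 -109.8] size [51.2 51.3] ang 75.1
body A652 cen [ 436.8 -108.5] rect c [ 440.5 -109.2] size [29.1 35.6] ang 76.4
purple [0.352 0.252 0.044]
red [0.394 0.4   0.044]
pink [0.513 0.397 0.044]
white [0.44  0.312 0.044]
t 16.9 pos [ 0.4411 -0.108   0.1902] yaw 76.5 tilt [-0.2  0.1] open 0.996 F [-0.1 -0.9 -0.4]
  linear [ 0.3133 -0.0149 -0.0295] 
t 16.9 pos [ 0.4411 -0.108   0.1902] yaw 76.5 tilt [-0.2  0.1] open 0.996 F [-0.1 -0.9 -0.4]
  linear [ 0.4249 -0.0212 -0.0293] delta yaw -76.5 -> rot_z 76.5 (q6 would be 18)
```

```bash
python3 - <<'E'
from h import *
go(.5,.06,.21); go(.45,.23,.21,-10)
E
```

```text
t 16.9 pos [ 0.4411 -0.108   0.1902] yaw 76.5 tilt [-0.2  0.1] open 0.996 F [-0.1 -0.9 -0.4]
  linear [ 0.1772  0.0179 -0.0197] 
t 16.9 pos [ 0.4411 -0.108   0.1902] yaw 76.5 tilt [-0.2  0.1] open 0.996 F [-0.1 -0.9 -0.4]
  linear [ 0.3308 -0.0705 -0.0192] delta yaw -86.5 -> rot_z 86.5 (q6 would be 24)
```

View pics/w6.png

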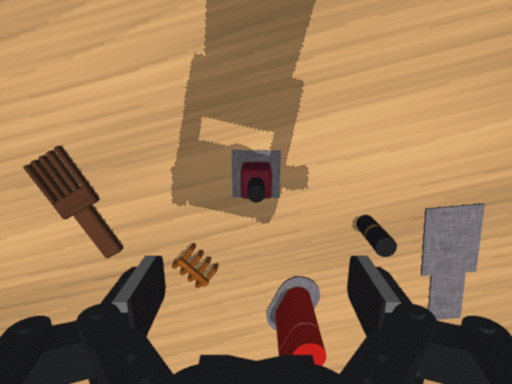

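Polish stands on the square mat (256,175), deodorant on the oblong one (297,320). The pick (75,200) is fully in view, so I measure it here before moving on.

```bash
python3 - <<'E'
from h import *
c=cam('wrist'); s=cam('scene'); d=cam('side')
for n,cc in(('w',c),('s',s),('d',d)):
  for kind,xy,z in(('dark',(.436,-.297),.012),('grey',(.599,.089),.003)):
    b=blob(cc,kind,xy,z,.06); show(n+kind,b)
    if b:
        w=b[3]-b[1]; u,sv,vt=np.linalg.svd(w,full_matrices=False); print('   pca axis deg %.1f'%np.degrees(np.arctan2(vt[0][1],vt[0][0])))
E
```

```text
wdark A4526 cen [ 421.6 -304.8] rect c [ 431.4 -302.2] size [126.6  48.8] ang 15.1
   pca axis deg 14.9
wgrey A7740 cen [594.5  87.1] rect c [604.   85.6] size [ 64.5 150.4] ang 82.0
   pca axis deg -6.4
sdark A4818 cen [ 428.1 -301. ] rect c [ 438.8 -298.7] size [136.1  51.9] ang 14.3
   pca axis deg 16.7
sgrey A7484 cen [596.3  88.3] rect c [604.9  87.8] size [ 64.3 150. ] ang 82.7
   pca axis deg -7.9
ddark A5992 cen [ 424.5 -296.3] rect c [ 430.5 -292.9] size [133.5  63.1] ang 19.1
   pca axis deg 15.5
dgrey A7449 cen [595.8  89. ] rect c [604.2  88. ] size [ 65.  150.1] ang 81.9
   pca axis deg 171.4
```

Emit:
step_arm(gripper=[-1,-1,-1,-1,-1,-1,-1,-1,-1,-1,-1,-1], linear=[[0.06,0.006,-0.01],[0.12,0.012,-0.02],[0.177,0.018,-0.02],[0.331,-0.07,-0.02],[0.331,-0.07,-0.02],[0.331,-0.07,-0.02],[0.331,-0.07,-0.02],[0.331,-0.07,-0.02],[0.331,-0.07,-0.02],[0.331,-0.07,-0.02],[0.331,-0.07,-0.02],[0.331,-0.07,-0.02]], delta_rot=[[0,0,10],[0,0,20],[0,0,30],[0,0,40],[0,0,50],[0,0,60],[0,0,70],[0,0,80],[0,0,86.5],[0,0,86.5],[0,0,86.5],[0,0,86.5]])

```text
time: 18.55
eef_pos: [0.4516, 0.2294, 0.2121]
tcp_rot: [0.996, -0.087, -0.0, 0.0]
contact_force: [0.5, -0.2, -0.8]
opening: 0.999
```

```bash
python3 - <<'E'
import h as hh
from h import *
c=cam('wrist','w7'); go(.44,.312,.1,-10)
u,v=proj(c,(.44,.312,.044)).astype(int); print('jar px',u,v)
H=cv2.cvtColor(c['bgr'],cv2.COLOR_BGR2HSV); print(H[v-40:v+41:8,u].tolist(),H[v,u-40:u+41:8].tolist())
show('rd mat',blob(c,'grey',(.61,.302),.003,.03))
E
```

```text
t 18.6 pos [0.4517 0.2294 0.2122] yaw -10.0 tilt [-0.02 -0.  ] open 1.001 F [-0.6 -0.2 -0.5]
  linear [-0.0258 -0.0793  0.1122] delta yaw -0.0 -> rot_z 0.0 (q6 would be 34)
jar px 227 94
[[16, 126, 213], [16, 124, 212], [140, 3, 221], [135, 2, 221], [150, 2, 220], [165, 2, 221], [0, 2, 221], [10, 3, 221], [24, 6, 221], [16, 126, 199], [16, 122, 205]] [[16, 123, 184], [16, 125, 192], [15, 5, 222], [15, 5, 221], [165, 2, 221], [165, 2, 221], [135, 2, 221], [135, 2, 221], [15, 5, 222], [16, 123, 183], [16, 125, 204]]
rd mat A3914 cen [609.6 301.4] rect c [609.7 301.7] size [71.2 70.5] ang 38.2
```

View pics/w7.png

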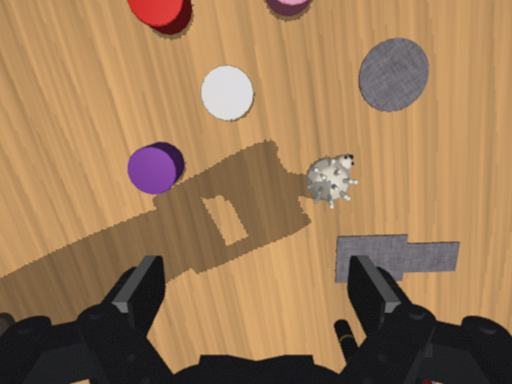

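White jar at (227,94) is unambiguous (red 160,5; pink 290,0; purple 155,168).

```bash
python3 - <<'E'
from h import *
c=cam('wrist'); b=blob(c,'white',(.44,.312),.044,.03); show('jar',b)
x,y=b[1]/1000
go(x,y,.11,-10);go(x,y,.006,-10)
h=blob(c,'white',(.54,.214),.025,.04); show('hedgehog',h)
E
```

```text
jar A1781 cen [439.2 313.2] rect c [438.8 312.8] size [47.9 47.8] ang 79.8
t 18.6 pos [0.4517 0.2295 0.2123] yaw -10.0 tilt [-0. -0.] open 1.001 F [-1.  -0.6  0.1]
  linear [-0.0268 -0.0803  0.1023] delta yaw -0.0 -> rot_z 0.0 (q6 would be 34)
t 18.6 pos [0.4517 0.2295 0.2123] yaw -10.0 tilt [-0. -0.] open 1.001 F [-1.  -0.6  0.1]
  linear [-0.0268 -0.0803  0.2063] delta yaw -0.0 -> rot_z 0.0 (q6 would be 34)
hedgehog A1173 cen [533.  211.5] rect c [536.1 208.4] size [45.4 50.8] ang 25.4
```

Emit:
step_arm(gripper=[-1,-1,-1,-1,-1,-1,-1,-1,0,0.4,0.4,0.4,0.4], linear=[[-0.0265,-0.05,0.04],[-0.0265,-0.08,0.08],[-0.0265,-0.08,0.13],[-0.0265,-0.08,0.17],[-0.0265,-0.08,0.2],[-0.0265,-0.08,0.208],[-0.0265,-0.08,0.208],[-0.0265,-0.08,0.208],[-0.0265,-0.08,0.208],[-0.0265,-0.08,0.208],[-0.0265,-0.08,0.208],[-0.0265,-0.08,0.208],[-0.0265,-0.08,0.208]], delta_rot=[[0,0,0],[0,0,0],[0,0,0],[0,0,0],[0,0,0],[0,0,0],[0,0,0],[0,0,0],[0,0,0],[0,0,0],[0,0,0],[0,0,0],[0,0,0]], grip_force=40)

```text
time: 20.27
eef_pos: [0.4401, 0.3133, 0.0054]
tcp_rot: [0.996, -0.087, 0.001, -0.0]
contact_force: [-1.1, -0.2, 6.4]
opening: 0.574
```

```bash
python3 - <<'E'
from h import *
go(.4391,.3131,.1); go(.61,.302,.12,-10)
E
```

```text
t 20.3 pos [0.4401 0.3133 0.0054] yaw -10.0 tilt [0.07 0.03] open 0.574 F [-1.1 -0.2  6.4]
  linear [-0.0009  0.0003 -0.0946] 
t 20.3 pos [0.4401 0.3133 0.0054] yaw -10.0 tilt [0.07 0.03] open 0.574 F [-1.1 -0.2  6.4]
  linear [ 0.1694 -0.0185 -0.1144] delta yaw 0.0 -> rot_z -0.0 (q6 would be 26)
```

Emit:
step_arm(gripper=[0.4,0.4,0.4,0.4,0.4,0.4,0.4,0.4,0.4,0.4,0.4,0.4], linear=[[0,0,-0.02],[0,0,-0.06],[0,0,-0.1],[0.06,-0.006,-0.1],[0.12,-0.013,-0.1],[0.1695,-0.0185,-0.1],[0.1695,-0.0185,-0.1],[0.1695,-0.0185,-0.07],[0.1695,-0.0185,-0.04],[0.1695,-0.0185,-0.02],[0.1695,-0.0185,-0.02],[0.1695,-0.0185,-0.02]], delta_rot=[[0,0,0],[0,0,0],[0,0,0],[0,0,0],[0,0,0],[0,0,0],[0,0,0],[0,0,0],[0,0,0],[0,0,0],[0,0,0],[0,0,0]])

```text
time: 21.78
eef_pos: [0.6102, 0.3021, 0.0255]
tcp_rot: [0.996, -0.087, 0.001, -0.0]
contact_force: [-0.2, 0.0, -0.7]
opening: 0.574
```

```bash
python3 - <<'E'
from h import *
go(.61,.302,.0085,-10)
E
```

```text
t 21.8 pos [0.6102 0.3021 0.0255] yaw -10.0 tilt [0.1  0.03] open 0.574 F [-0.2  0.  -0.7]
  linear [-0.0002  0.0001  0.017 ] delta yaw 0.0 -> rot_z -0.0 (q6 would be 28)
```

Emit:
step_arm(gripper=[0.4,0.4,0.4,0.4,0.4,0.4], linear=[[0,0,0.008],[0,0,0.013],[0,0,0.0155],[0,0,0.0165],[0,0,0.0165],[0,0,0.0165]], delta_rot=[[0,0,0],[0,0,0],[0,0,0],[0,0,0],[0,0,0],[0,0,0]])

```text
time: 22.52
eef_pos: [0.6098, 0.3018, 0.0084]
tcp_rot: [0.996, -0.087, 0.0, -0.0]
contact_force: [-3.2, -0.1, 4.0]
opening: 0.576
```

```bash
python3 - <<'E'
from h import *
go(.61,.302,.0085,-10)
E
```

```text
t 22.5 pos [0.6098 0.3018 0.0084] yaw -10.0 tilt [0.03 0.01] open 0.576 F [-3.2 -0.1  4. ]
  linear [ 0.0001 -0.0002 -0.0001] delta yaw 0.0 -> rot_z -0.0 (q6 would be 28)
```

Emit:
step_arm(gripper=[0,-0.4,-1,-1,-1,-1,-1,-1], linear=[[0,0,0],[0,0,0],[0,0,0],[0,0,-0.02],[0,0,-0.08],[0,0,-0.14],[0,0,-0.2],[0,0,-0.2]], delta_rot=[[0,0,0],[0,0,0],[0,0,0],[0,0,0],[0,0,0],[0,0,0],[0,0,0],[0,0,0]])

```text
time: 23.52
eef_pos: [0.6135, 0.3031, 0.2183]
tcp_rot: [0.996, -0.087, 0.008, -0.003]
contact_force: [-0.1, -0.4, 0.1]
opening: 1.001
```

```bash
python3 - <<'E'
from h import *
c=cam('wrist','w8'); show('mat',blob(c,'grey',(.61,.302),.003,.03)); show('jar',blob(c,'white',(.61,.302),.047,.03)); show('hedge',blob(c,'white',(.54,.214),.025,.04))
go(.6,0,.21); go(.43,-.303,.21,-75)
E
```

```text
mat A3920 cen [609.8 300.9] rect c [610.  301.5] size [70.4 70.2] ang 34.2
jar None
hedge None
t 23.6 pos [0.6116 0.3024 0.2138] yaw -10.0 tilt [0.53 0.17] open 0.997 F [-0.2  0.8 -0.5]
  linear [0.0411 0.2998 0.0028] 
t 23.6 pos [0.6116 0.3024 0.2138] yaw -10.0 tilt [0.53 0.17] open 0.997 F [-0.2  0.8 -0.5]
  linear [-7.360e-02  6.278e-01  4.000e-04] delta yaw -65.0 -> rot_z 65.0 (q6 would be 31)
```

Emit:
step_arm(gripper=[-1,-1,-1,-1,-1,-1,-1,-1,-1,-1,-1,-1,-1,-1], linear=[[0.041,0.3,0],[0.041,0.3,0],[0.041,0.3,0],[0.041,0.3,0],[0.041,0.3,0],[-0.074,0.628,0],[-0.074,0.628,0],[-0.074,0.628,0],[-0.074,0.628,0],[-0.074,0.628,0],[-0.074,0.628,0],[-0.074,0.628,0],[-0.074,0.628,0],[-0.074,0.628,0]], delta_rot=[[0,0,10],[0,0,20],[0,0,30],[0,0,40],[0,0,50],[0,0,60],[0,0,65],[0,0,65],[0,0,65],[0,0,65],[0,0,65],[0,0,65],[0,0,65],[0,0,65]])

```text
time: 25.32
eef_pos: [0.4278, -0.3026, 0.2073]
tcp_rot: [0.794, -0.608, -0.001, -0.0]
contact_force: [0.5, -0.3, 0.1]
opening: 1.0
```

```bash
python3 - <<'E'
from h import *
go(.4546,-.296,.1,-75)
c=cam('wrist','w9')
b=blob(c,'dark',(.43,-.302),.012,.06); show('pick',b)
if b:
    w=b[3]-np.array([431.,-302.]); a=np.radians(195); ax=np.array([np.cos(a),np.sin(a)]); n=np.array([-ax[1],ax[0]])
    l=w@ax; t=w@n; print('extent along',l.min(),l.max(),'across',t.min(),t.max())
    H=(l<-15)&(l>-55); up=H&(t>t[H].mean()); dn=H&~up
    for g in(up,dn): print('handle edge slope deg',195+np.degrees(np.arctan(np.polyfit(l[g],t[g],1)[0])),'t',t[g].mean())
E
```

```text
t 25.3 pos [ 0.4278 -0.3026  0.2073] yaw -74.9 tilt [-0.03  0.06] open 1.000 F [ 0.5 -0.3  0.1]
  linear [ 0.0008 -0.0276  0.1073] delta yaw -0.1 -> rot_z 0.1 (q6 would be 31)
pick A2913 cen [ 434.4 -306.2] rect c [ 433.5 -306.2] size [127.3  45.3] ang 15.3
extent along -64.9752902871805 62.28365846091018 across -17.879753927082106 27.460447446440952
handle edge slope deg 195.5077983123748 t 14.550236780078352
handle edge slope deg 194.07366030782214 t -5.394612928318708
```

View pics/w9.png

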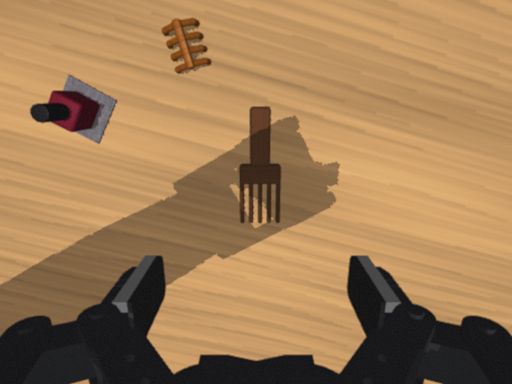

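The pick shows square-on at (260,165), tines towards the camera's bottom, origin (433.5,-306.2), axis 195°.

Emit:
step_arm(gripper=[0.2,0.2,0.2,0.2,0.2,0.2,0.2,0.2,0.2], linear=[[0.004,-0.029,0.03],[0.004,-0.029,0.08],[0.004,-0.029,0.13],[0.004,-0.029,0.16],[0.004,-0.029,0.18],[0.004,-0.029,0.18],[0.004,-0.029,0.18],[0.004,-0.029,0.18],[0.004,-0.029,0.18]], delta_rot=[[0,0,0],[0,0,0],[0,0,0],[0,0,0],[0,0,0],[0,0,0],[0,0,0],[0,0,0],[0,0,0]])

```text
time: 26.5
eef_pos: [0.457, -0.3007, 0.0289]
tcp_rot: [0.793, -0.609, 0.001, 0.0]
contact_force: [-0.8, -0.3, -0.6]
opening: 0.401
```

```bash
python3 - <<'E'
from h import *
go(.4567,-.2999,.002,-75)
c=cam('wrist','w10')
E
```

```text
t 26.5 pos [ 0.457  -0.3007  0.0289] yaw -75.0 tilt [ 0.08 -0.08] open 0.401 F [-0.8 -0.3 -0.6]
  linear [-0.0009  0.0002  0.0269] delta yaw 0.0 -> rot_z -0.0 (q6 would be 31)
```

View pics/w10.png

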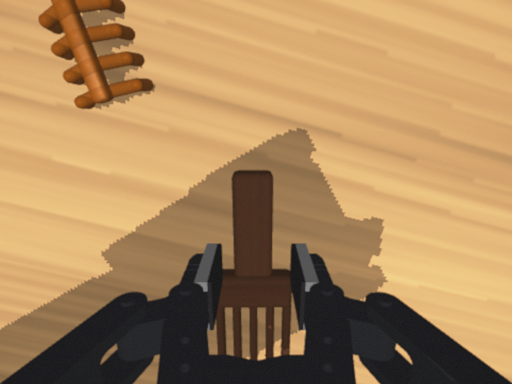

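```bash
python3 - <<'E'
from h import *
c=cam('wrist'); p=onz(c,252,171,.012);q=onz(c,254,275,.012); print('handle end',p,'crossbar edge',q, np.linalg.norm(p-q))
a=np.radians(195);ax=np.array([np.cos(a),np.sin(a)]);print('origin est',p[:2]+.065*ax, q[:2]+.004*ax)
E
```

```text
handle end [ 0.49684193 -0.28911427  0.012     ] crossbar edge [ 0.4382047  -0.30572226  0.012     ] 0.06094383021448364
origin est [ 0.43405676 -0.30593751] [ 0.434341   -0.30675754]
```

Emit:
step_arm(gripper=[0.2,0.2,0.2,0.2,0.2,0.5,0.9,0.9,0.9,0.9], linear=[[0.001,0,0.01],[0.001,0,0.02],[0.001,0,0.025],[0.001,0,0.025],[0.001,0,0.025],[0.001,0,0.025],[0.001,0,0.025],[0.001,0,0.025],[0.001,0,0.025],[0.001,0,0.025]], delta_rot=[[0,0,0],[0,0,0],[0,0,0],[0,0,0],[0,0,0],[0,0,0],[0,0,0],[0,0,0],[0,0,0],[0,0,0]], grip_force=40)

```text
time: 27.85
eef_pos: [0.4571, -0.3015, 0.0034]
tcp_rot: [0.793, -0.609, 0.001, 0.0]
contact_force: [0.1, 0.3, 3.3]
opening: 0.245
```

```bash
python3 - <<'E'
from h import *
a=np.radians(172.2); g=np.array([.6044,.0872])-.0237*np.array([np.cos(a),np.sin(a)]); print('place tcp',g)
go(.457,-.3007,.003,-75); go(*g,.1,-97.8)
c=cam('wrist'); b=blob(c,'dark',(.456,-.3),.012,.06); show('p',b)
E
```

```text
place tcp [0.62788072 0.08398354]
t 27.9 pos [ 0.4571 -0.3015  0.0034] yaw -75.0 tilt [ 0.05 -0.04] open 0.245 F [0.1 0.3 3.3]
  linear [-0.0008 -0.0001  0.0004] delta yaw 0.0 -> rot_z -0.0 (q6 would be 31)
t 27.9 pos [ 0.4571 -0.3015  0.0034] yaw -75.0 tilt [ 0.05 -0.04] open 0.245 F [0.1 0.3 3.3]
  linear [-0.3282 -0.2646 -0.0968] delta yaw 157.2 -> rot_z -157.2 (q6 would be -85)
p A2010 cen [ 452.  -304.3] rect c [ 451.  -303.4] size [98.  33.1] ang 16.7
```

Emit:
step_arm(gripper=[0.9,0.9,0.9,0.9,0.9,0.9,0.9,0.9,0.9,0.9,0.9,0.9,0.9,0.9,0.9,0.9], linear=[[0,0,-0.02],[0,0,-0.06],[0,0,-0.11],[0,0,-0.157],[-0.328,-0.265,-0.157],[-0.328,-0.265,-0.157],[-0.328,-0.265,-0.157],[-0.328,-0.265,-0.157],[-0.328,-0.265,-0.157],[-0.328,-0.265,-0.157],[-0.328,-0.265,-0.157],[-0.328,-0.265,-0.12],[-0.328,-0.265,-0.07],[-0.328,-0.265,-0.04],[-0.328,-0.265,-0.04],[-0.328,-0.265,-0.04]], delta_rot=[[0,0,0],[0,0,0],[0,0,0],[0,0,0],[0,0,10],[0,0,20],[0,0,22.9],[0,0,22.9],[0,0,22.9],[0,0,22.9],[0,0,22.9],[0,0,22.9],[0,0,22.9],[0,0,22.9],[0,0,22.9],[0,0,22.9]])

```text
time: 29.9
eef_pos: [0.6287, 0.0841, 0.0438]
tcp_rot: [-0.657, 0.754, -0.0, 0.001]
contact_force: [0.2, -1.2, 0.7]
opening: 0.239
```

```bash
python3 - <<'E'
from h import *
go(.6279,.084,.0064,-97.9)
c=cam('wrist','w11')
E
```

```text
t 29.9 pos [0.6287 0.0841 0.0438] yaw -97.9 tilt [ 0.08 -0.  ] open 0.239 F [ 0.2 -1.2  0.7]
  linear [0.0002 0.0008 0.0374] delta yaw 180.0 -> rot_z -180.0 (q6 would be -84)
```

View pics/w11.png

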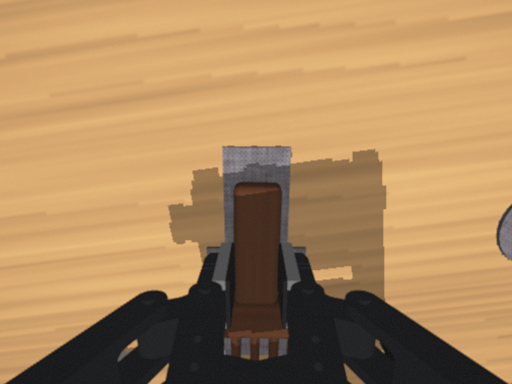

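Handle (234–281) centred on the mat's narrow part (223–291) and parallel to it. Lowering.

Emit:
step_arm(gripper=[0.9,0.9,0.9,0.9,0.9,0.9], linear=[[0,0,0.015],[0,0,0.026],[0,0,0.032],[0,0,0.034],[0,0,0.034],[0,0,0.034]], delta_rot=[[0,0,0],[0,0,0],[0,0,0],[0,0,0],[0,0,0],[0,0,0]])

```text
time: 30.7
eef_pos: [0.6283, 0.0842, 0.0093]
tcp_rot: [-0.657, 0.754, -0.0, 0.0]
contact_force: [-0.2, -0.3, -1.3]
opening: 0.242
```

```bash
python3 - <<'E'
from h import *
go(.6279,.084,.0064,-97.9)
c=cam('wrist'); H=cv2.cvtColor(c['bgr'],cv2.COLOR_BGR2HSV)
col=H[100:260,257]; 
for i in range(0,160,2): print(100+i,col[i].tolist(),end=' ')
E
```

```text
t 30.7 pos [0.6283 0.0842 0.0093] yaw -97.9 tilt [ 0.05 -0.  ] open 0.242 F [-0.2 -0.3 -1.3]
  linear [0.0002 0.0004 0.0029] delta yaw 180.0 -> rot_z -180.0 (q6 would be -84)
100 [17, 121, 223] 102 [17, 120, 221] 104 [17, 121, 222] 106 [17, 121, 222] 108 [17, 121, 223] 110 [17, 120, 224] 112 [17, 120, 224] 114 [17, 121, 224] 116 [17, 121, 222] 118 [16, 122, 218] 120 [16, 122, 217] 122 [17, 125, 217] 124 [17, 121, 220] 126 [17, 121, 221] 128 [17, 120, 223] 130 [17, 119, 223] 132 [17, 121, 222] 134 [17, 121, 222] 136 [17, 120, 223] 138 [17, 120, 223] 140 [17, 121, 222] 142 [17, 121, 221] 144 [17, 120, 223] 146 [18, 119, 227] 148 [17, 118, 226] 150 [17, 119, 225] 152 [17, 120, 223] 154 [16, 125, 188] 156 [12, 50, 86] 158 [150, 9, 114] 160 [150, 12, 125] 162 [150, 14, 129] 164 [162, 12, 110] 166 [156, 10, 122] 168 [150, 10, 134] 170 [144, 11, 115] 172 [155, 12, 128] 174 [156, 10, 127] 176 [140, 12, 131] 178 [150, 11, 140] 180 [150, 11, 90] 182 [3, 39, 65] 184 [10, 138, 50] 186 [12, 147, 59] 188 [10, 143, 84] 190 [11, 150, 95] 192 [12, 149, 84] 194 [10, 140, 71] 196 [11, 144, 71] 198 [8, 138, 72] 200 [9, 133, 73] 202 [10, 138, 70] 204 [11, 142, 72] 206 [12, 147, 71] 208 [11, 140, 73] 210 [11, 140, 71] 212 [12, 149, 70] 214 [10, 135, 72] 216 [11, 149, 72] 218 [12, 145, 72] 220 [11, 142, 72] 222 [11, 142, 72] 224 [10, 138, 72] 226 [11, 142, 72] 228 [11, 143, 73] 230 [11, 140, 71] 232 [11, 144, 71] 234 [10, 146, 70] 236 [10, 135, 72] 238 [10, 142, 72] 240 [11, 142, 72] 242 [11, 149, 70] 244 [11, 151, 71] 246 [11, 138, 72] 248 [11, 142, 72] 250 [10, 138, 72] 252 [12, 145, 72] 254 [11, 144, 71] 256 [11, 149, 72] 258 [11, 134, 74]
```

Emit:
step_arm(gripper=[0.9,0.9,0.9,0.9,0.9], linear=[[0,0.0005,0.001],[0,0.0005,0.002],[0,0.0005,0.003],[0,0.0005,0.003],[0,0.0005,0.003]], delta_rot=[[0,0,0],[0,0,0],[0,0,0],[0,0,0],[0,0,0]])

```text
time: 31.38
eef_pos: [0.6275, 0.0843, 0.0064]
tcp_rot: [-0.657, 0.754, 0.0, -0.0]
contact_force: [-2.6, 0.2, 5.4]
opening: 0.239
```

```bash
python3 - <<'E'
from h import *
go(.6279,.084,.0064,-97.9)
c=cam('wrist'); H=cv2.cvtColor(c['bgr'],cv2.COLOR_BGR2HSV)
S=H[140:200,257,1].astype(int); print(S.tolist())
r1=140+np.where(S<30)[0][0]; k=np.where((S<30))[0][-1]+141; print(r1,k)
m=onz(c,257,r1,.003); 
for kk,z in((k,.003),(k+5,.015)): print(m.round(4), onz(c,257,kk,z).round(4), np.linalg.norm((m-onz(c,257,kk,z))[:2]))
E
```

```text
t 31.4 pos [0.6275 0.0843 0.0064] yaw -97.9 tilt [-0.01 -0.  ] open 0.239 F [-2.6  0.2  5.4]
  linear [ 0.0002 -0.0004 -0.    ] delta yaw 180.0 -> rot_z -180.0 (q6 would be -84)
[121, 122, 121, 120, 120, 120, 118, 120, 118, 118, 120, 121, 121, 124, 124, 100, 13, 11, 13, 10, 10, 12, 10, 13, 10, 11, 8, 9, 12, 11, 11, 12, 12, 12, 14, 10, 10, 13, 11, 11, 8, 16, 40, 125, 132, 148, 138, 141, 147, 143, 134, 139, 148, 144, 131, 146, 152, 142, 140, 136]
156 182
[0.679  0.0755 0.003 ] [0.6666 0.0772 0.003 ] 0.012491570976953305
[0.679  0.0755 0.003 ] [0.6675 0.0771 0.015 ] 0.01159518138102653
```

Emit:
step_arm(gripper=[0.9,0.9,0.9,0.9,0.9,0.9,0.6,0.3,0,0,0,0,0,0], linear=[[0,0,-0.002],[0,-0.0015,-0.002],[0,-0.0015,-0.002],[0,-0.0015,-0.001],[0,-0.0015,0],[0,-0.0015,0],[0,-0.0015,0],[0,-0.0015,0],[0,-0.0015,0],[0,-0.0015,0],[0,-0.0015,-0.02],[0,-0.0015,-0.08],[0,-0.0015,-0.14],[0,-0.0015,-0.16]], delta_rot=[[0,0,0],[0,0,0],[0,0,0],[0,0,0],[0,0,0],[0,0,0],[0,0,0],[0,0,0],[0,0,0],[0,0,0],[0,0,0],[0,0,0],[0,0,0],[0,0,0]])

```text
time: 33.17
eef_pos: [0.632, 0.084, 0.1733]
tcp_rot: [-0.657, 0.754, -0.004, 0.004]
contact_force: [0.4, 0.1, -0.2]
opening: 0.498
```

```bash
python3 - <<'E'
from h import *
c=cam('wrist')
go(.70,-.10,.25,-97.9)
go(.57,0,.3,-97.9)
E
```

```text
t 33.2 pos [0.6322 0.0841 0.174 ] yaw -97.9 tilt [ 0.67 -0.02] open 0.505 F [0.4 0.2 1.6]
  linear [ 0.1729 -0.0934 -0.0752] delta yaw 0.0 -> rot_z -0.0 (q6 would be 81)
t 33.2 pos [0.6322 0.0841 0.174 ] yaw -97.9 tilt [ 0.67 -0.02] open 0.505 F [0.4 0.2 1.6]
  linear [ 0.0917  0.0486 -0.1267] delta yaw 0.0 -> rot_z -0.0 (q6 would be 89)
```

Emit:
step_arm(gripper=[0,0,0,0,0,0,0], linear=[[0.016,0.161,-0.176],[0.016,0.161,-0.176],[0.016,0.161,-0.176],[0.016,0.161,-0.176],[0.016,0.161,-0.176],[0.016,0.161,-0.176],[0.016,0.161,-0.176]], delta_rot=[[0,0,0],[0,0,0],[0,0,0],[0,0,0],[0,0,0],[0,0,0],[0,0,0]])

```text
time: 34.1
eef_pos: [0.467, 0.0903, 0.3393]
tcp_rot: [-0.656, 0.754, 0.002, -0.002]
contact_force: [-0.4, -0.6, -1.2]
opening: 0.498
```

```bash
python3 - <<'E'
import h as hh
from h import *
c=cam('wrist'); s=cam('scene'); cv2.imwrite('pics/w12.png',cv2.resize(c['bgr'],(800,600),interpolation=cv2.INTER_CUBIC))
V=np.array(c['view']);print(-V[:3,:3].T@V[:3,3])
for n,cc in(('w',c),('s',s)):
    for k,xy,z in(('grey',(.61,.302),.003),('white',(.61,.302),.047),('grey',(.604,.087),.003),('dark',(.6,.088),.015),('red',(.6155,-.104),.096),('grey',(.6155,-.104),.003),('white',(.54,.214),.025)):
        show(n+k+str(xy),blob(cc,k,xy,z,.035))
E
```

```text
[0.54498499 0.07829219 0.48135305]
wgrey(0.61, 0.302) A2278 cen [606.8 289.9] rect c [608.4 294.5] size [57.2 70.7] ang 75.0
wwhite(0.61, 0.302) A1736 cen [610.1 300.7] rect c [610.  300.5] size [47.9 46.5] ang 33.4
wgrey(0.604, 0.087) A3704 cen [578.9  88. ] rect c [598.5  87.1] size [ 63.1 137.9] ang 81.5
wdark(0.6, 0.088) A1620 cen [592.7  88.4] rect c [602.7  87.8] size [ 43.6 123.3] ang 82.1
wred(0.6155, -0.104) A828 cen [605.6 -99. ] rect c [ 603.4 -101.2] size [40.8 28.7] ang 82.0
wgrey(0.6155, -0.104) A1020 cen [604.1 -87.4] rect c [609.1 -90.6] size [64.5 46.9] ang 12.2
wwhite(0.54, 0.214) A1536 cen [531.2 205.6] rect c [529.3 206.9] size [51.5 48.2] ang 63.9
sgrey(0.61, 0.302) A2831 cen [616.4 305.3] rect c [614.3 303.9] size [63.3 70.2] ang 31.3
swhite(0.61, 0.302) A1626 cen [610.6 302. ] rect c [610.7 301.9] size [46.8 44.9] ang 80.3
sgrey(0.604, 0.087) A1732 cen [611.1  99.7] rect c [605.   90.7] size [ 63.5 151.1] ang 85.6
sdark(0.6, 0.088) A4509 cen [599.3  92.4] rect c [607.8  90.7] size [ 50.1 129.4] ang 81.2
sred(0.6155, -0.104) A1160 cen [ 614.8 -104.9] rect c [ 614.7 -105.7] size [27.  53.2] ang 43.4
sgrey(0.6155, -0.104) A1110 cen [621.7 -96.3] rect c [ 617.9 -100.6] size [45.3 80.7] ang 50.7
swhite(0.54, 0.214) A669 cen [527.7 204.5] rect c [524.7 201.8] size [36.8 35.4] ang 42.7
```

View pics/w12.png

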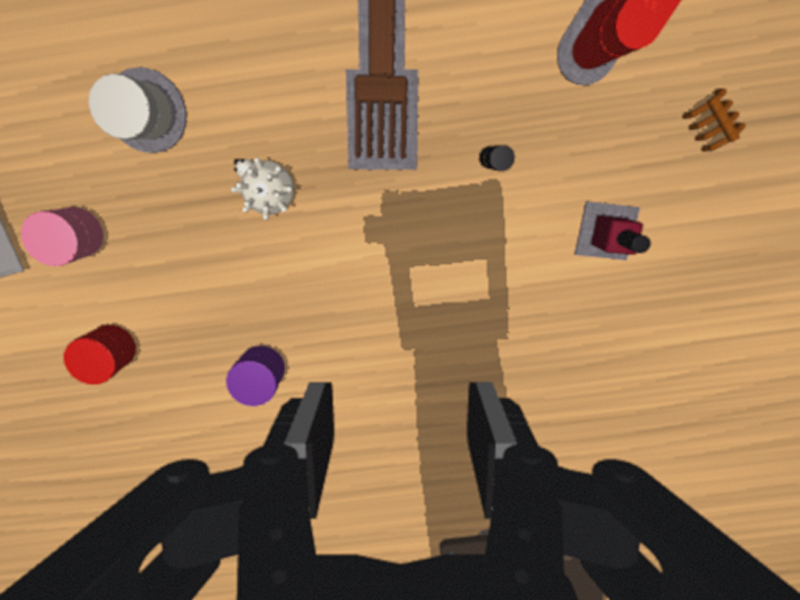

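Overview: all four stand or lie on their own mats and the hedgehog (263,188), lipstick and claw are upright and clear. One numeric check on deodorant angle, pick end gap and polish.

```bash
python3 - <<'E'
import h as hh
from h import *
c=cam('wrist'); s=cam('scene'); H=cv2.cvtColor(s['bgr'],cv2.COLOR_BGR2HSV)
u,v=proj(s,(.6155,-.104,.096)).astype(int); m=((H[...,0]<6)|(H[...,0]>174))&(H[...,1]>180); print(np.histogram(H[v-25:v+60,u-30:u+30,2][m[v-25:v+60,u-30:u+30]],bins=range(60,260,15)))
for t in(120,140,160,180):
    hh.mask=lambda c_,k:((m&(H[...,2]>t))*255).astype(np.uint8); show(t,hh.blob(s,'',(.6155,-.104),.096,.04))
# pick tips / mat edge on mat axis
a=np.radians(172.1);ax=np.array([np.cos(a),np.sin(a)]);o=np.array([.6044,.0874])
print('tips',onz(c,385*.64,157*.64,.012).round(4),'expected',o+.065*ax,'mat edge',onz(c,383*.64,168.5*.64,.003).round(4),'exp',o+.075*ax)
# polish cap & body centre from scene: cap top
hh.mask=lambda c_,k:((cv2.cvtColor(c_['bgr'],cv2.COLOR_BGR2HSV)[...,2]<60)*255).astype(np.uint8)
show('cap s',hh.blob(s,'',(.4433,-.109),.06,.03)); show('cap w',hh.blob(c,'',(.4433,-.109),.075,.03))
r=s['bgr'][130:320,150:345]; cv2.imwrite('pics/s13.png',cv2.resize(r,None,fx=3.1,fy=3.1,interpolation=cv2.INTER_CUBIC))
E
```

```text
(array([554,  36,  10,   9,   5,  11,  58,  91,   0,   0,   0,   0,   0]), array([ 60,  75,  90, 105, 120, 135, 150, 165, 180, 195, 210, 225, 240,
       255]))
120 A1273 cen [ 615.2 -104.2] rect c [ 615.4 -104.6] size [29.9 52.3] ang 52.7
140 A1179 cen [ 614.6 -104.9] rect c [ 614.7 -105.7] size [27.  53.2] ang 43.4
160 A1049 cen [ 615.3 -105.1] rect c [ 615.  -105.2] size [26.1 52.2] ang 52.9
180 None
tips [0.5409 0.0925 0.012 ] expected [0.54001688 0.0963339 ] mat edge [0.5309 0.0961 0.003 ] exp [0.53011179 0.09770834]
cap s None
cap w A288 cen [ 447.2 -102.7] rect c [ 447.  -102.8] size [27.4 13.2] ang 57.0
```

View pics/s13.png

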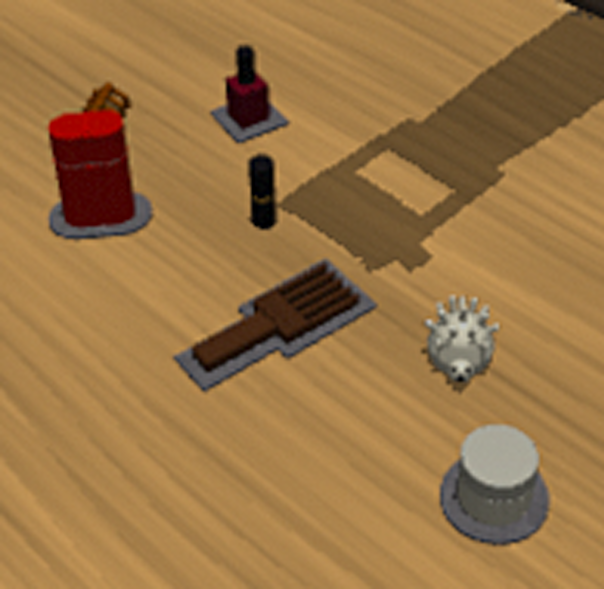

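All four are on their mats, upright or flat, centred and aligned, so I'm handing in.

```bash
python3 -c "
from plant import ctrl
print(ctrl.sign_off(), ctrl.get_state()['time'])"
```

```text
the job is handed in; nothing more can be done
the job is handed in; nothing more can be done
```

I put the deodorant, polish, jar and pick on their own mats, in that order, lowering each to light contact (4–6 N) before letting go. The job took about 34 s, and I handed it in with the gripper empty and clear of everything.

**What the last checks showed:**
- **Deodorant:** centre about 0.5 mm from the mat's, angle within about 2°.
- **Jar:** centre within about 1 mm of the mat's.
- **Pick:** tine tips 10 mm inside the wide end, as they should be. I shifted it about 1.5 mm along the mat just before release. It looks parallel to the mat and centred across it.
- **Polish:** upright and square on its mat by eye. There is no final number, because in the last pictures the cap was missed in one view and merged with the dark body in the other.
- **Other things:** the hedgehog, lipstick and claw look untouched. The hedgehog's measured centre shifts by several mm between views because its spiny outline changes, so I judged that one by eye.

I viewed 15 pictures, one over the budget of 14.

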